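# Swing the drilling jig's two keepers over the disc

## Task

Secure the wooden disc in the drilling jig: push each of the jig's two swing arms round with a fingertip, either way, until it lies over the disc and points straight at the middle of the disc. Only push the arms from the side, never pinch them between the fingers; leave the disc lying in its place, do not lift it, and do not shift the things round the jig.

Things in the scene. Friction and masses are not known exactly. Their poses are not given: they have to be found in the camera images.
- jig: Drilling jig, fixed to the bench: a plywood plate 220 mm (its x) by 360 mm (its y) by 18 mm thick. Origin at the centre of the plate's underside, on the bench; z up, +y toward the jig's left arm. The disc lies in the middle of the plate between four dowels that stand 8 mm out of it. The two pivots are at y = +118 mm and y = -118 mm.
- disc: Loose round wooden disc, 168 mm across, 12 mm thick, lying flat on the middle of the jig plate. Origin at the centre of its underside (18 mm above the bench); its top is 30 mm above the bench.
- left_arm (a joint): Angle (rad) of the left swing arm about its upright pivot bolt on the jig's +y side. 0: points straight outward, away from the disc; grows counterclockwise seen from above; +3.14 or -3.14: points straight inward, over the middle of the disc. Stops at +3.6 and -3.6, so it cannot go right round. It starts somewhere between -2.2 and +2.2 and can be closed either way round. Stiff pivot (about 0.1 N m, some 2 N of push at 60 mm): stays where it is left, no spring, no detent.
- left_pivot (a point): Point on the left arm's pivot axis, level with the wooden top of the arm (61 mm above the bench). x points along the arm to its long end. A hexagon nut, 17 mm across, with the bolt's end stands up to 15 mm above this point.
- left_tip (a point): Middle of the top edge of the left arm's long end, 88 mm from the pivot axis, 61 mm above the bench. The arm is a wooden bar 28 mm wide in all, from 37 to 61 mm above the bench, so it passes 7 mm over the disc; a metal strip covers each of its upright sides (from 15 mm behind the pivot axis to 85 mm ahead of it, 39.5 to 58.5 mm above the bench). Behind the pivot it goes on for 20 mm.
- right_arm (a joint): Angle (rad) of the right swing arm about its upright pivot bolt on the jig's -y side. 0: points straight outward, away from the disc; grows counterclockwise seen from above; +3.14 or -3.14: points straight inward, over the middle of the disc. Stops at +3.6 and -3.6, so it cannot go right round. It starts somewhere between -2.2 and +2.2 and can be closed either way round. Stiff pivot (about 0.1 N m, some 2 N of push at 60 mm): stays where it is left, no spring, no detent.
- right_pivot (a point): Point on the right arm's pivot axis, level with the wooden top of the arm (61 mm above the bench). x points along the arm to its long end. A hexagon nut, 17 mm across, with the bolt's end stands up to 15 mm above this point.
- right_tip (a point): Middle of the top edge of the right arm's long end, 88 mm from the pivot axis, 61 mm above the bench. The arm is a wooden bar 28 mm wide in all, from 37 to 61 mm above the bench, so it passes 7 mm over the disc; a metal strip covers each of its upright sides (from 15 mm behind the pivot axis to 85 mm ahead of it, 39.5 to 58.5 mm above the bench). Behind the pivot it goes on for 20 mm.
- tape_measure: Bystander, loose: yellow tape measure, 38x97x66 mm, standing behind the jig. Leave it alone.
- masking_tape: Bystander, loose: roll of masking tape, 104 mm across, 25 mm high, lying flat behind the jig. Leave it alone.
- chisel: Bystander, loose: chisel with yellow handle, 221 mm long, lying in front of the jig. Leave it alone.
- pencil: Bystander, loose: red pencil, 168 mm long, lying to the right of the sanding block. Leave it alone.
- sanding_block: Bystander, loose: brown sanding block, 64x113x32 mm, to the right of the jig. Leave it alone.
- wood_block: Bystander, loose: plain wood offcut, 45x75x38 mm, to the left of the jig. Leave it alone.
Not all that is in view belongs to the job. What is shaped like the disc but purple is not meant.

How it is judged (in metres and radians):
At the end, for the whole second after the job is handed in: Both swing arms are at rest within 0.2 rad (11 degrees) of straight inward over the disc; the disc lies flat and still in the jig within 12 mm of its centre; no bystander has moved more than 20 mm ((value of joint left_arm between 2.94159 and 3.34159 rad or value of joint left_arm between -3.34159 and -2.94159 rad) and (value of joint right_arm between 2.94159 and 3.34159 rad or value of joint right_arm between -3.34159 and -2.94159 rad) and velocity of joint left_arm between -0.05 and 0.05 rad/s and velocity of joint right_arm between -0.05 and 0.05 rad/s and horizontal distance between disc and jig below 0.012 m and height (world z) of disc below 0.021 m and angle between disc's own z axis and vertical below 0.04 rad and linear speed of disc below 0.02 m/s and distance of each of tape_measure, masking_tape, chisel, pencil, sanding_block, wood_block from where it was at the start of the episode below 0.02 m); the robot touches nothing.
It fails at once if a swing arm is pinched: the fingers press on both of its side strips at once with more than 2 N each ((contact force between the fingers and left_arm_c0 above 2 N and contact force between the fingers and left_arm_c1 above 2 N) or (contact force between the fingers and right_arm_c0 above 2 N and contact force between the fingers and right_arm_c1 above 2 N)).
It fails at once if the disc is lifted by more than 6 mm, tipped by more than 0.1 rad or pushed more than 15 mm off the jig's centre (height (world z) of disc above 0.024 m or angle between disc's own z axis and vertical above 0.1 rad or horizontal distance between disc and jig above 0.015 m).
It fails at once if a bystander is moved by more than 20 mm (distance of any of tape_measure, masking_tape, chisel, pencil, sanding_block, wood_block from where it was at the start of the episode above 0.02 m).
It also fails if it takes over 61 s, if anything falls off the work surface, if the arm or the gripper's body presses on something with over 40 N, if the wrist force passes 120 N, or if a joint passes its speed limit or range.

## Robot

A 6-joint arm with a two-finger parallel gripper is mounted at the origin on a cart in front of the work surface, level with it; the furniture and walls round the work are solid. World frame = base frame: x ahead of the robot, y to its left, z up, the work surface at z = 0. Lengths are in mm, angles in rad, forces in N, time in s.
With the tool pointing down it reaches from about 350 to 775 mm from the base axis. Payload 7.3 kg.
Tool frame: the origin (TCP) lies between the finger pads; the fingertips stand bot.tip_extent ahead of it and the grasp point (between the pads) lies 6 mm ahead of it (bot.tip_extent is the distance from the TCP to the fingertips, in mm); x points along the fingers, y is the direction in which the jaws open and shut, and the axes are right-handed (so a half turn about x gives the same grasp; the last joint's range is limited). The gripper opens to 92 mm and grips with 3 to 60 N. Pads are 19 mm wide; open, the fingers measure 130 mm over their backs; the gripper's body (75 mm by 190 mm) begins 47 mm behind the grasp point.
Start: joints at [-1.33, 0.342, 1.524, -0, 1.275, -0.146], TCP at [198.067, -486.222, 251.741] pointing down, gripper open.
Joint ranges: [-2.53, 2.53], [-0.77, 2.02], [0.04, 2.7], [-1, 4.14], [0.28, 2.66], [-3.11, 3.11]. Speed limits (rad/s): [2.57, 2.57, 3.14, 3.14, 3.14, 3.14].

## Interface

Orientations are given as [roll, pitch, yaw] about the fixed x, y, z axes, in that order (R = Rz(yaw) Ry(pitch) Rx(roll)).
In Python, from plant import bot, capture, workorder gives the robot as it stands. The module is installed in compiled form; this text tells all that it offers.
- The arm moves only by the shell command python3 -m crank 'ROWS'. ROWS is JSON, a list of rows, each an object with "linear": the shift along the tool's x, y, z in cm, a list of three; "delta_rot": the turn, a rotation vector about the tool's x, y, z in degrees, a list of three; "fingers": the opening, from 0 (shut) to 1 (fully open). In form: [{"linear": [x, y, z], "delta_rot": [wx, wy, wz], "fingers": fingers}, ...]. A call has exactly 5 rows; each row shifts and turns the commanded pose from where the row before left it, along the tool's axes as they then stand; what a row does not reach is not made up. A row lasts 1/10 s, in which the tool goes at most 50 mm and 8.59 degrees, less where a joint would pass 70% of its speed; a pose out of reach is approached as far as the arm can. A call with a gripper value outside its range is refused whole. The fingers move at their own pace and stop on an object; the grip force is fixed at half the most. Time passes only in rows, so rows that do not move let the fingers close, or fill a call up. It gives the time, the measured TCP pose, the force and the opening at its end, in the units of the state.
- bot.get_obs(): the state, without advancing time (a new reading comes with each control period).
- capture(name): name is "side" or "top"; returns a dict with "image" (480x640x3 uint8, blue, green, red), "mtx" (3x3 intrinsics, pixels), "dist_coeffs" ([k1, k2, p1, p2, k3] as OpenCV has them; the pictures are not rectified), "pose" (4x4, takes a point from camera to world coordinates). Camera axes: x right, y down, z forward; pixel columns grow to the right and rows downward; lengths in mm; the calibration is good to about 2 mm. A picture is of the moment at which its call begins. There is no depth.
- workorder.close_job(): hands the job in, once; it reports no verdict.
The state is a dict: "time": time; "joint_positions": joint angles; "dq": joint speeds; "tau": joint torques, N m; "tool_pos": TCP position; "tcp_rot": TCP orientation; "contact_force": force on the tool from outside, world axes, zero at the start; "moment": the same for the moment, N m; "grip_width": finger opening in mm.
Only numpy, scipy, OpenCV 4.12 (cv2) and the standard library are available. Lean on these libraries where they do the work, as an engineer would, in place of code of your own. Each camera call takes 0.05 s, during which the arm holds its last target. There are 200 camera calls.

## Working session

There is one attempt and no reset: what is moved stays moved. The work goes in short steps, Python scripts to look and compute and a shell command to move; the robot and the scene stay as the last step left them, time stands still between calls to the robot, and variables do not carry over. Pictures are saved under pics/ and viewed, on a budget of 10 in all, crops included, one or two more only if the job needs it, and the job is handed in when it is done.

```bash
mkdir -p pics
python3 - <<'E'
from plant import bot, capture
import cv2
print(bot.get_obs(), bot.tip_extent)
for n in("top","side"):
    c=capture(n); cv2.imwrite(f"pics/{n}0.png",c["image"]); print(n,c["mtx"],c["dist_coeffs"],c["pose"])
E
```

```text
{'time': 0.0, 'joint_positions': array([-1.32997081e+00,  3.42708858e-01,  1.52500222e+00,  1.70286394e-06,
        1.27540626e+00, -1.46010281e-01]), 'dq': array([ 0.00043569,  0.0001587 ,  0.00086368,  0.00057142, -0.00071652,
       -0.00015319]), 'tau': array([ 1.23516391e-03, -4.31244707e+01, -2.44215649e+01,  7.17649539e-02,
        5.59275644e-02, -1.46168359e-04]), 'tool_pos': array([ 197.98946042, -485.84129098,  251.05729992]), 'tcp_rot': array([-1.7178746 ,  1.56927165,  1.81055335]), 'contact_force': array([-0.51236323,  0.11691694, -0.03642401]), 'moment': array([ 0.01076012, -0.01179023,  0.0141824 ]), 'grip_width': 91.959247184619} 25.0
top [[600.08905796   0.         318.38672099]
 [  0.         600.08905796 243.82864902]
 [  0.           0.           1.        ]] [-0.07572989  0.          0.          0.          0.        ] [[-1.43124448e-01 -9.68926036e-01  2.01736780e-01  3.57147188e+02]
 [-9.89692479e-01  1.41130812e-01 -2.43082665e-02  1.04298919e+01]
 [-4.91836315e-03 -2.03136481e-01 -9.79138080e-01  1.36134630e+03]
 [ 0.00000000e+00  0.00000000e+00  0.00000000e+00  1.00000000e+00]]
side [[564.42412322   0.         319.40249821]
 [  0.         564.42412322 229.12222923]
 [  0.           0.           1.        ]] [-0.15627682  0.          0.          0.          0.        ] [[-8.67410540e-01 -2.48856965e-01  4.30893451e-01  8.76701088e+01]
 [-4.97567606e-01  4.42564619e-01 -7.46031524e-01  8.59776730e+02]
 [-5.04305522e-03 -8.61514230e-01 -5.07708380e-01  6.76131081e+02]
 [ 0.00000000e+00  0.00000000e+00  0.00000000e+00  1.00000000e+00]]
```

View pics/top0.png

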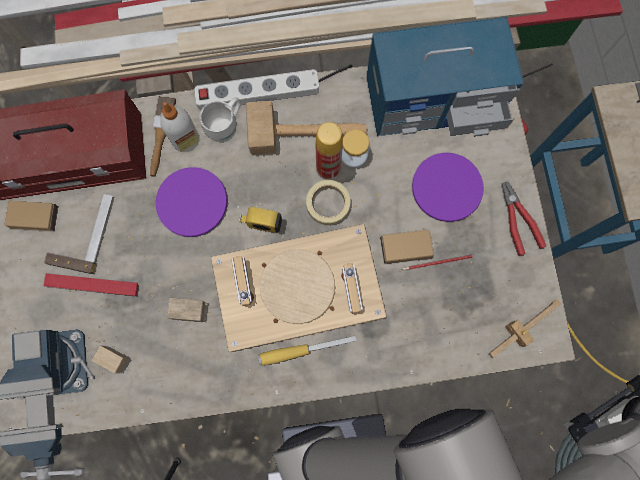

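View pics/side0.png

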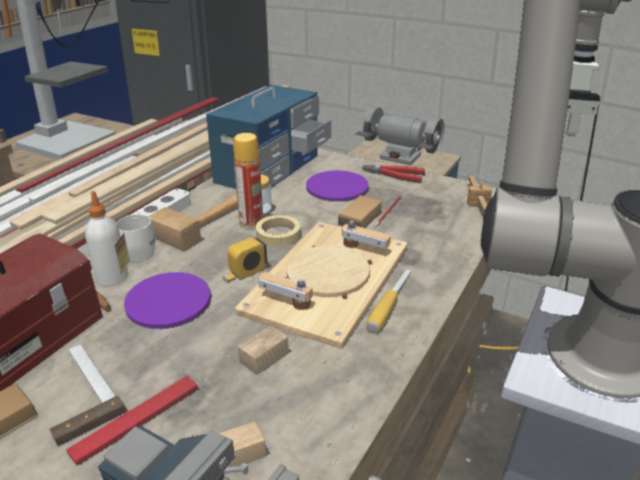

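Run:
```python
import cv2
im=cv2.imread("pics/top0.png")[215:365,200:400]
cv2.imwrite("pics/crop0.png",cv2.resize(im,None,fx=4,fy=4,interpolation=cv2.INTER_CUBIC))
```

```text
(no output)
```

View pics/crop0.png

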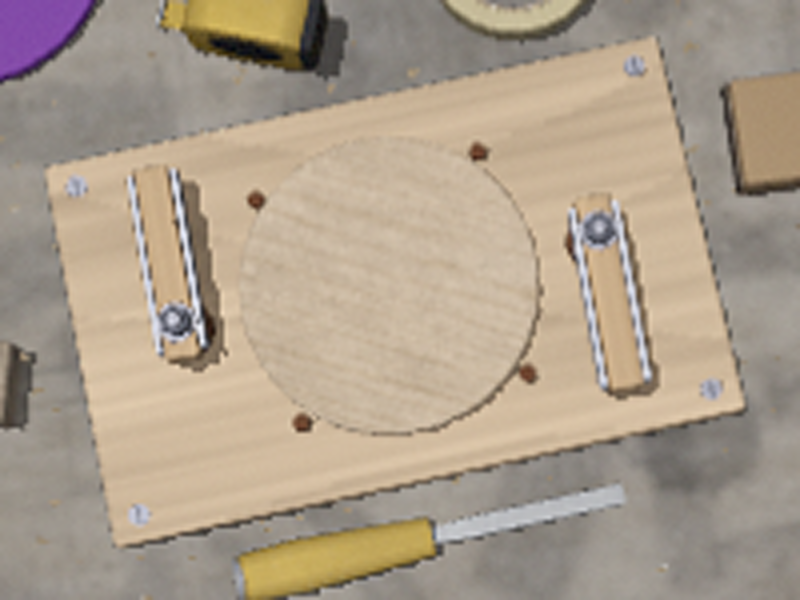

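```bash
cat > h.py <<'E'
import numpy as np, cv2
from plant import bot, capture
from scipy.spatial.transform import Rotation as Ro
def px2w(c,uv,z):
    n=cv2.undistortPoints(np.array(uv,float).reshape(-1,1,2),c["mtx"],np.array(c["dist_coeffs"])).reshape(-1,2)
    P=np.array(c["pose"]); d=np.c_[n,np.ones(len(n))]@P[:3,:3].T
    return P[:3,3]+d*((z-P[2,3])/d[:,2])[:,None]
def R(): return Ro.from_euler("xyz",bot.get_obs()["tcp_rot"]).as_matrix()
E
python3 - <<'E'
from h import *
c=capture("top"); f=lambda l:np.array(l)/4+[200,215]
np.set_printoptions(precision=1,suppress=True)
k=px2w(c,f([(47,168),(657,38),(745,408),(117,545)]),18); ctr=k.mean(0); print("corners",k,ctr)
v=(k[0]-k[1])+(k[3]-k[2]); v/=np.linalg.norm(v); yaw=np.arctan2(v[1],v[0]); print("ydir",v,np.degrees(yaw))
print("pivots by plate",ctr+118*v,ctr-118*v)
print("disc",px2w(c,f([(391,286)]),30))
piv=px2w(c,f([(175,318),(598,226)]),76)
tip=px2w(c,f([(152,167),(628,389)]),61); print("nuts",piv,"tips",tip)
for i in 0,1:
    b=(ctr+118*v*(1-2*i)); a=tip[i]-b; print("arm world ang",np.degrees(np.arctan2(a[1],a[0])),np.linalg.norm(a[:2]))
print(R(), bot.get_obs()["time"])
E
```

```text
corners [[ 638.6  222.4   18. ]
 [ 663.7 -133.9   18. ]
 [ 446.9 -149.    18. ]
 [ 421.9  207.2   18. ]] [542.8  36.7  18. ]
ydir [-0.1  1.   0. ] 94.0197255232094
pivots by plate [534.5 154.4  18. ] [551. -81.  18.]
disc [[541.7  36.9  30. ]]
nuts [[534.8 153.6  76. ]
 [551.6 -79.4  76. ]] tips [[621.8 157.9  61. ]
 [463.4 -82.9  61. ]]
arm world ang 2.325703683913102 87.3770952553153
arm world ang -178.77391755078318 87.70979754808033
[[-0.   0.4 -0.9]
 [ 0.  -0.9 -0.4]
 [-1.  -0.  -0. ]] 0.15
```

```bash
cat >> h.py <<'E'
PIV=dict(L=np.array([534.6,154.0]),R=np.array([551.3,-80.2]))
def tgt(s,th,r=62,d=23.5):
    t=np.radians(th); return PIV[s]+r*np.array([np.cos(t),np.sin(t)])+d*np.array([-np.sin(t),np.cos(t)])
def tell(xy,z,psi):
    o=bot.get_obs(); M=R(); p=np.degrees(np.arctan2(M[1,1],M[0,1]))
    d=M.T@(np.array([*xy,z])-o["tool_pos"])/10
    print("t",round(o["time"],2),"pos",o["tool_pos"].round(1),"psi",p.round(1),"tilt",M[:,0].round(3),"F",o["contact_force"].round(1),"grip",round(o["grip_width"],1))
    print("target",np.round([*xy,z,psi],1),"tool shift cm",d.round(2),"wx deg",round(((p-psi)+180)%360-180,1))
E
python3 -c "
from h import *
tell(tgt('R',183,d=36),150,3)"
```

```text
t 0.15 pos [ 198.  -485.9  251.2] psi -67.8 tilt [-0.     0.001 -1.   ] F [ 0.1  0.1 -0. ] grip 91.8
target [ 491.3 -119.4  150.     3. ] tool shift cm [ 10.16 -22.87 -40.98] wx deg -70.8
```

```bash
python3 -m crank '[{"linear":[1,-2.3,-4.1],"delta_rot":[0,0,0],"fingers":0},{"linear":[1,-2.3,-4.1],"delta_rot":[0,0,0],"fingers":0},{"linear":[1,-2.3,-4.1],"delta_rot":[0,0,0],"fingers":0},{"linear":[1,-2.3,-4.1],"delta_rot":[0,0,0],"fingers":0},{"linear":[1,-2.3,-4.1],"delta_rot":[0,0,0],"fingers":0}]'
python3 -m crank '[{"linear":[1,-2.3,-4.1],"delta_rot":[0,0,0],"fingers":0},{"linear":[1,-2.3,-4.1],"delta_rot":[0,0,0],"fingers":0},{"linear":[1,-2.3,-4.1],"delta_rot":[0,0,0],"fingers":0},{"linear":[1,-2.3,-4.1],"delta_rot":[0,0,0],"fingers":0},{"linear":[1,-2.3,-4.1],"delta_rot":[0,0,0],"fingers":0}]'
python3 -m crank '[{"linear":[0,0,0],"delta_rot":[-7.1,0,0],"fingers":0},{"linear":[0,0,0],"delta_rot":[-7.1,0,0],"fingers":0},{"linear":[0,0,0],"delta_rot":[-7.1,0,0],"fingers":0},{"linear":[0,0,0],"delta_rot":[-7.1,0,0],"fingers":0},{"linear":[0,0,0],"delta_rot":[-7.1,0,0],"fingers":0}]'
python3 -m crank '[{"linear":[0,0,0],"delta_rot":[-7.1,0,0],"fingers":0},{"linear":[0,0,0],"delta_rot":[-7.1,0,0],"fingers":0},{"linear":[0,0,0],"delta_rot":[-7.1,0,0],"fingers":0},{"linear":[0,0,0],"delta_rot":[-7.1,0,0],"fingers":0},{"linear":[0,0,0],"delta_rot":[-7.1,0,0],"fingers":0}]'
python3 -c "
from h import *
tell(tgt('R',183,d=36),68,3)"
```

```text
time: 0.65
tool_pos: [345.3, -300.8, 201.3]
tcp_rot: [2.216, 1.571, -0.539]
contact_force: [0.5, 0.1, -0.0]
grip_width: 55.9
time: 1.15
tool_pos: [491.9, -116.8, 151.2]
tcp_rot: [0.861, 1.571, -1.894]
contact_force: [0.5, -1.3, 0.0]
grip_width: 16.4
time: 1.65
tool_pos: [490.9, -118.4, 151.4]
tcp_rot: [-1.275, 1.57, 2.878]
contact_force: [0.1, -0.3, 1.3]
grip_width: 0.2
time: 2.15
tool_pos: [490.9, -118.5, 151.5]
tcp_rot: [-1.867, 1.57, 2.906]
contact_force: [0.6, 0.1, 0.5]
grip_width: 0.5
t 2.15 pos [ 490.9 -118.5  151.5] psi 3.5 tilt [-0.001  0.    -1.   ] F [0.6 0.1 0.5] grip 0.5
target [ 491.3 -119.4   68.     3. ] tool shift cm [8.35 0.04 0.09] wx deg 0.5
```

```bash
python3 -m crank '[{"linear":[2.8,0,0],"delta_rot":[0,0,0],"fingers":0},{"linear":[2.8,0,0],"delta_rot":[0,0,0],"fingers":0},{"linear":[2.8,0,0],"delta_rot":[0,0,0],"fingers":0},{"linear":[0,0,0],"delta_rot":[0,0,0],"fingers":0},{"linear":[0,0,-0.6],"delta_rot":[0,0,0],"fingers":0}]'
python3 -m crank '[{"linear":[0,0,-0.6],"delta_rot":[0,0,0],"fingers":0},{"linear":[0,-0.21,-0.66],"delta_rot":[6,0,0],"fingers":0},{"linear":[0,-0.21,-0.66],"delta_rot":[6,0,0],"fingers":0},{"linear":[0,0,0],"delta_rot":[0,0,0],"fingers":0},{"linear":[0,0,0],"delta_rot":[0,0,0],"fingers":0}]'
python3 - <<'E'
from h import *
tell(tgt('R',171),68,-9)
cv2.imwrite("pics/a.png",cv2.resize(capture("top")["image"][195:365,200:420],None,fx=3.5,fy=3.5,interpolation=cv2.INTER_CUBIC))
E
```

```text
time: 2.65
tool_pos: [490.8, -112.9, 67.9]
tcp_rot: [-1.758, 1.57, 3.009]
contact_force: [0.3, -0.3, 0.2]
grip_width: 0.4
time: 3.15
tool_pos: [486.7, -93.2, 68.8]
tcp_rot: [1.403, 1.569, -0.319]
contact_force: [-0.3, -0.6, -0.0]
grip_width: 0.2
t 3.15 pos [486.7 -93.2  68.8] psi -8.6 tilt [ 0.002 -0.001 -1.   ] F [-0.3 -0.6 -0. ] grip 0.2
target [486.4 -93.7  68.   -9. ] tool shift cm [ 0.08 -0.03  0.05] wx deg 0.4
```

View pics/a.png

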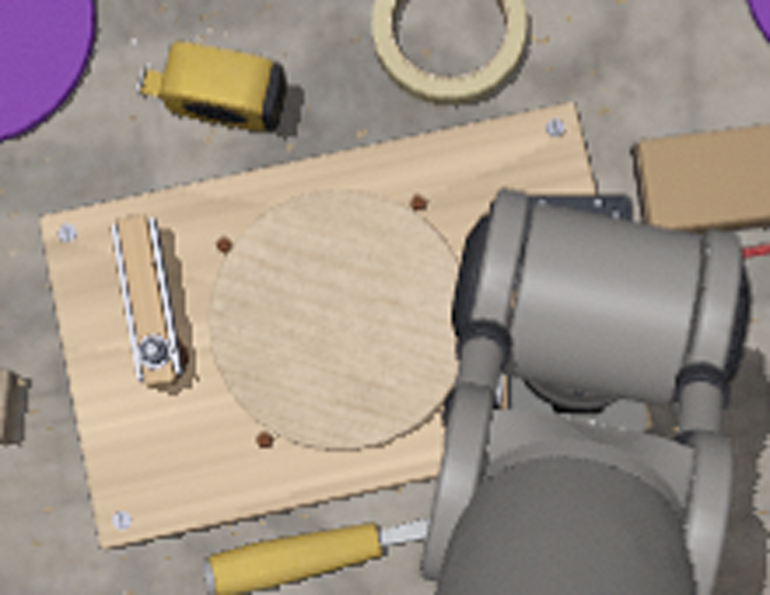

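```bash
python3 -m crank '[{"linear":[0,-0.21,-0.66],"delta_rot":[6,0,0],"fingers":0},{"linear":[0,-0.21,-0.66],"delta_rot":[6,0,0],"fingers":0},{"linear":[0,-0.21,-0.66],"delta_rot":[6,0,0],"fingers":0},{"linear":[0,-0.21,-0.66],"delta_rot":[6,0,0],"fingers":0},{"linear":[0,-0.21,-0.66],"delta_rot":[6,0,0],"fingers":0}]'
python3 -m crank '[{"linear":[0,-0.21,-0.66],"delta_rot":[6,0,0],"fingers":0},{"linear":[0,-0.21,-0.66],"delta_rot":[6,0,0],"fingers":0},{"linear":[0,-0.21,-0.66],"delta_rot":[6,0,0],"fingers":0},{"linear":[0,0,0],"delta_rot":[0,0,0],"fingers":0},{"linear":[0,0,0],"delta_rot":[0,0,0],"fingers":0}]'
python3 - <<'E'
from h import *
tell(tgt('R',123),68,-57)
cv2.imwrite("pics/b.png",cv2.resize(capture("side")["image"][180:360,220:440],None,fx=3.2,fy=3.2,interpolation=cv2.INTER_CUBIC))
E
```

```text
time: 3.7
tool_pos: [488.3, -59.5, 68.2]
tcp_rot: [1.406, 1.57, -0.845]
contact_force: [-0.9, -2.6, 0.6]
grip_width: 0.7
time: 4.2
tool_pos: [497.6, -40.9, 67.9]
tcp_rot: [2.336, 1.57, -0.223]
contact_force: [-0.5, 0.6, 0.9]
grip_width: 0.4
t 4.2 pos [497.6 -40.9  67.9] psi -56.6 tilt [ 0. -0. -1.] F [-0.5  0.6  0.9] grip 0.4
target [497.8 -41.   68.  -57. ] tool shift cm [-0.01  0.02 -0.01] wx deg 0.4
```

View pics/b.png

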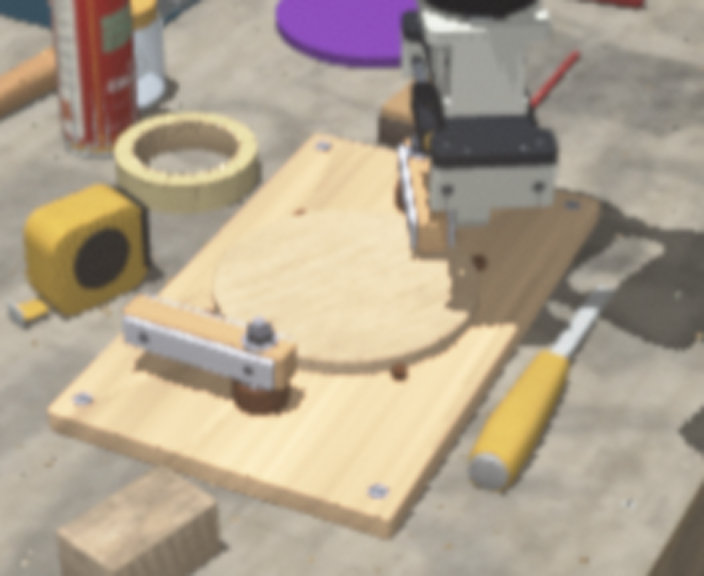

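The side view shows the right arm (crop 415,195) swinging with the fingertip, and the left arm is untouched at (210,340). I'll finish the sweep, then back off and lift.

```bash
python3 -m crank '[{"linear":[0,-0.21,-0.66],"delta_rot":[6,0,0],"fingers":0},{"linear":[0,-0.21,-0.66],"delta_rot":[6,0,0],"fingers":0},{"linear":[0,-0.21,-0.66],"delta_rot":[6,0,0],"fingers":0},{"linear":[0,-0.21,-0.66],"delta_rot":[6,0,0],"fingers":0},{"linear":[0,-0.18,-0.55],"delta_rot":[5,0,0],"fingers":0}]'
python3 -m crank '[{"linear":[0,0,0],"delta_rot":[0,0,0],"fingers":0},{"linear":[0,0,1],"delta_rot":[0,0,0],"fingers":0},{"linear":[0,0,1],"delta_rot":[0,0,0],"fingers":0},{"linear":[-4,0,0],"delta_rot":[0,0,0],"fingers":0},{"linear":[-4.2,0,0],"delta_rot":[0,0,0],"fingers":0}]'
python3 -c "
from h import *
tell(tgt('L',4,d=36),150,4)"
```

```text
time: 4.75
tool_pos: [522.5, -19.6, 67.5]
tcp_rot: [-0.316, 1.569, 2.896]
contact_force: [-1.5, 1.1, 1.4]
grip_width: 0.3
time: 5.25
tool_pos: [500.8, -21.4, 149.5]
tcp_rot: [-0.242, 1.566, 2.973]
contact_force: [0.7, 0.8, -0.0]
grip_width: 0.5
t 5.25 pos [500.8 -21.4 149.5] psi -85.8 tilt [-0.004  0.001 -1.   ] F [ 0.7  0.8 -0. ] grip 0.5
target [593.9 194.2 150.    4. ] tool shift cm [ -0.08 -20.81 -10.88] wx deg -89.8
```

```bash
python3 -m crank '[{"linear":[0,-4.2,-2.2],"delta_rot":[0,0,0],"fingers":0},{"linear":[0,-4.2,-2.2],"delta_rot":[0,0,0],"fingers":0},{"linear":[0,-4.2,-2.2],"delta_rot":[0,0,0],"fingers":0},{"linear":[0,-4.1,-2.1],"delta_rot":[0,0,0],"fingers":0},{"linear":[0,-4.1,-2.1],"delta_rot":[0,0,0],"fingers":0}]'
python3 -m crank '[{"linear":[0,0,0],"delta_rot":[-8.5,0,0],"fingers":0},{"linear":[0,0,0],"delta_rot":[-8.5,0,0],"fingers":0},{"linear":[0,0,0],"delta_rot":[-8.5,0,0],"fingers":0},{"linear":[0,0,0],"delta_rot":[-8.5,0,0],"fingers":0},{"linear":[0,0,0],"delta_rot":[-8.5,0,0],"fingers":0}]'
python3 -m crank '[{"linear":[0,0,0],"delta_rot":[-8.5,0,0],"fingers":0},{"linear":[0,0,0],"delta_rot":[-8.5,0,0],"fingers":0},{"linear":[0,0,0],"delta_rot":[-8.5,0,0],"fingers":0},{"linear":[0,0,0],"delta_rot":[-8.5,0,0],"fingers":0},{"linear":[0,0,0],"delta_rot":[-8.5,0,0],"fingers":0}]'
python3 -m crank '[{"linear":[0,0,0],"delta_rot":[-4.8,0,0],"fingers":0},{"linear":[0,0,0],"delta_rot":[0,0,0],"fingers":0},{"linear":[0,0,0],"delta_rot":[0,0,0],"fingers":0},{"linear":[0,0,0],"delta_rot":[0,0,0],"fingers":0},{"linear":[0,0,0],"delta_rot":[0,0,0],"fingers":0}]'
python3 -c "
from h import *
tell(tgt('L',4,d=36),68,4)
cv2.imwrite('pics/c.png',cv2.resize(capture('side')['image'][180:360,220:440],None,fx=3.2,fy=3.2,interpolation=cv2.INTER_CUBIC))"
```

```text
time: 5.75
tool_pos: [595.4, 195.1, 149.7]
tcp_rot: [0.608, 1.57, -2.46]
contact_force: [0.4, -1.0, -0.3]
grip_width: 0.4
time: 6.25
tool_pos: [594.9, 193.4, 149.5]
tcp_rot: [-0.441, 1.57, -2.76]
contact_force: [0.2, 0.0, 0.4]
grip_width: 0.4
time: 6.75
tool_pos: [594.9, 193.3, 149.5]
tcp_rot: [-1.165, 1.57, -2.743]
contact_force: [-0.2, 1.5, -0.6]
grip_width: 0.5
time: 7.25
tool_pos: [595.7, 193.9, 149.7]
tcp_rot: [-0.378, 1.571, -1.88]
contact_force: [-0.3, 0.5, 0.3]
grip_width: 0.3
t 7.25 pos [595.7 193.9 149.7] psi 3.9 tilt [-0. -0. -1.] F [-0.3  0.5  0.3] grip 0.3
target [593.9 194.2  68.    4. ] tool shift cm [ 8.17 -0.17 -0.05] wx deg -0.1
```

View pics/c.png

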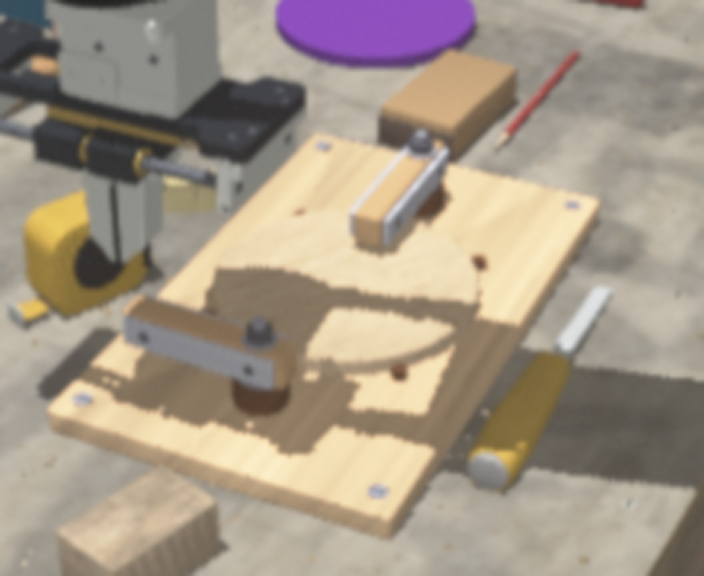

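The right arm (crop 400,195) now lies over the disc, and the fingers hang on the outer side of the left arm. Next I'll descend and sweep the left arm.

```bash
python3 -m crank '[{"linear":[2.8,-0.1,0],"delta_rot":[0,0,0],"fingers":0},{"linear":[2.7,-0.1,0],"delta_rot":[0,0,0],"fingers":0},{"linear":[2.7,0,0],"delta_rot":[0,0,0],"fingers":0},{"linear":[0,0,0],"delta_rot":[0,0,0],"fingers":0},{"linear":[0,0,0.6],"delta_rot":[0,0,0],"fingers":0}]'
python3 -m crank '[{"linear":[0,0,0.6],"delta_rot":[0,0,0],"fingers":0},{"linear":[0,0.21,0.66],"delta_rot":[6,0,0],"fingers":0},{"linear":[0,0.21,0.66],"delta_rot":[6,0,0],"fingers":0},{"linear":[0,0.21,0.66],"delta_rot":[6,0,0],"fingers":0},{"linear":[0,0,0],"delta_rot":[0,0,0],"fingers":0}]'
python3 -c "
from h import *
tell(tgt('L',-14),68,-14)"
```

```text
time: 7.8
tool_pos: [594.3, 188.3, 67.9]
tcp_rot: [-1.771, 1.571, 3.011]
contact_force: [0.5, 0.4, 0.0]
grip_width: 0.7
time: 8.3
tool_pos: [601.2, 161.2, 69.4]
tcp_rot: [1.968, 1.568, 0.15]
contact_force: [-0.1, -0.2, 0.2]
grip_width: 0.2
t 8.3 pos [601.2 161.2  69.4] psi -14.2 tilt [ 0.003  0.    -1.   ] F [-0.1 -0.2  0.2] grip 0.2
target [600.4 161.8  68.  -14. ] tool shift cm [ 0.14 -0.09 -0.04] wx deg -0.2
```

```bash
python3 -m crank '[{"linear":[0,0.21,0.66],"delta_rot":[6,0,0],"fingers":0},{"linear":[0,0.21,0.66],"delta_rot":[6,0,0],"fingers":0},{"linear":[0,0.21,0.66],"delta_rot":[6,0,0],"fingers":0},{"linear":[0,0.21,0.66],"delta_rot":[6,0,0],"fingers":0},{"linear":[0,0.21,0.66],"delta_rot":[6,0,0],"fingers":0}]'
python3 -m crank '[{"linear":[0,0.21,0.66],"delta_rot":[6,0,0],"fingers":0},{"linear":[0,0.21,0.66],"delta_rot":[6,0,0],"fingers":0},{"linear":[0,0.21,0.66],"delta_rot":[6,0,0],"fingers":0},{"linear":[0,0.21,0.66],"delta_rot":[6,0,0],"fingers":0},{"linear":[0,0,0],"delta_rot":[0,0,0],"fingers":0}]'
python3 -c "
from h import *
tell(tgt('L',-86),68,-86)"
```

```text
time: 8.8
tool_pos: [596.1, 128.3, 69.2]
tcp_rot: [2.624, 1.568, 0.283]
contact_force: [-0.3, 3.6, 0.2]
grip_width: 0.5
time: 9.3
tool_pos: [579.9, 105.3, 69.1]
tcp_rot: [2.727, 1.568, -0.03]
contact_force: [0.6, -0.7, 0.6]
grip_width: 0.4
t 9.3 pos [579.9 105.3  69.1] psi -68.0 tilt [ 0.002 -0.    -1.   ] F [ 0.6 -0.7  0.6] grip 0.4
target [562.4  93.8  68.  -86. ] tool shift cm [0.1  0.41 2.05] wx deg 18.0
```

```bash
python3 -m crank '[{"linear":[0,0.18,0.68],"delta_rot":[6,0,0],"fingers":0},{"linear":[0,0.18,0.68],"delta_rot":[6,0,0],"fingers":0},{"linear":[0,0.18,0.68],"delta_rot":[6,0,0],"fingers":0},{"linear":[0,0,0],"delta_rot":[0,0,0],"fingers":0},{"linear":[0,0,0],"delta_rot":[0,0,0],"fingers":0}]'
python3 -m crank '[{"linear":[0,0,-1],"delta_rot":[0,0,0],"fingers":0},{"linear":[0,0,-1],"delta_rot":[0,0,0],"fingers":0},{"linear":[-4,0,0],"delta_rot":[0,0,0],"fingers":0},{"linear":[-4,0,0],"delta_rot":[0,0,0],"fingers":0},{"linear":[-4,0,0],"delta_rot":[0,0,0],"fingers":0}]'
python3 -c "
from h import *
tell([480,-200],200,-86)"
```

```text
time: 9.8
tool_pos: [562.0, 94.9, 68.4]
tcp_rot: [2.944, 1.569, -0.124]
contact_force: [1.5, -0.7, 1.5]
grip_width: 0.3
time: 10.3
tool_pos: [581.4, 96.6, 188.6]
tcp_rot: [-0.072, 1.569, -3.142]
contact_force: [1.0, -0.2, 0.5]
grip_width: 0.5
t 10.3 pos [581.4  96.6 188.6] psi -85.9 tilt [-0.002 -0.    -1.   ] F [ 1.  -0.2  0.5] grip 0.5
target [ 480 -200  200  -86] tool shift cm [-1.12 28.85 12.25] wx deg 0.1
```

Now I'll clear the view to the right.

```bash
python3 -m crank '[{"linear":[-0.5,4.3,2],"delta_rot":[0,0,0],"fingers":0},{"linear":[-0.5,4.3,2],"delta_rot":[0,0,0],"fingers":0},{"linear":[-0.5,4.3,2],"delta_rot":[0,0,0],"fingers":0},{"linear":[0,4.3,2],"delta_rot":[0,0,0],"fingers":0},{"linear":[0,4.3,2],"delta_rot":[0,0,0],"fingers":0}]'
python3 -m crank '[{"linear":[0,4.3,2],"delta_rot":[0,0,0],"fingers":0},{"linear":[0,4.3,2],"delta_rot":[0,0,0],"fingers":0},{"linear":[0,4.3,0],"delta_rot":[0,0,0],"fingers":0},{"linear":[0,4.3,0],"delta_rot":[0,0,0],"fingers":0},{"linear":[0,0,0],"delta_rot":[0,0,0],"fingers":0}]'
python3 - <<'E'
from h import *
tell([480,-200],200,-86)
im=capture("top")["image"]
cv2.imwrite("pics/d.png",cv2.resize(im[195:365,160:420],None,fx=3,fy=3,interpolation=cv2.INTER_CUBIC))
E
```

```text
time: 10.8
tool_pos: [496.0, -126.6, 203.0]
tcp_rot: [3.002, 1.571, -0.067]
contact_force: [1.0, -0.3, -1.0]
grip_width: 0.6
time: 11.3
tool_pos: [468.5, -304.5, 202.4]
tcp_rot: [1.767, 1.569, -1.307]
contact_force: [-0.0, -0.1, -0.1]
grip_width: 0.9
t 11.3 pos [ 468.5 -304.5  202.4] psi -86.1 tilt [ 0.001 -0.002 -1.   ] F [-0.  -0.1 -0.1] grip 0.9
target [ 480 -200  200  -86] tool shift cm [  0.22 -10.35  -1.85] wx deg -0.1
```

View pics/d.png

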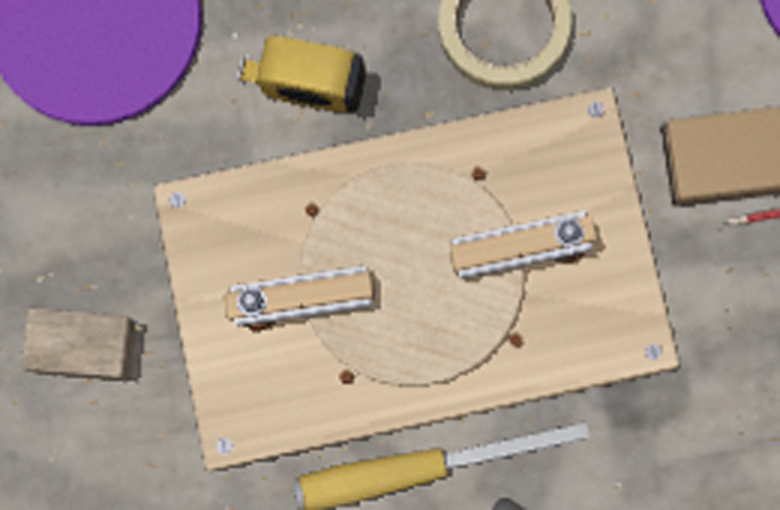

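Both arms lie over the disc and the bystanders look unmoved. The left arm, from (250,299) to (374,287), seems a few degrees short, so I'll measure both.

Run:
```python
from h import *
c=capture("top"); f=lambda l:np.array(l)/3+[160,195]
A=np.array
# strip top edges (z 58.5): both ends of both strips
for s,inn,ls in (("L",-86,[((229,290),(366,268)),((236,325),(374,304))]),("R",94,[((590,212),(453,240)),((596,245),(462,277))])):
    for a,b in ls:
        p=px2w(c,f([a,b]),58.5); d=p[1]-p[0]; print(s,"strip dev deg",np.degrees(np.arctan2(d[1],d[0]))-inn,np.linalg.norm(d))
t=px2w(c,f([(373,287),(451,259)]),61)
for s,q,inn in(("L",t[0],-86),("R",t[1],94)):
    d=q[:2]-PIV[s]; print(s,np.degrees(np.arctan2(d[1],d[0]))-inn,np.linalg.norm(d))
im0=cv2.imread("pics/top0.png"); g=cv2.absdiff(im0,c["image"]).max(2)
n,_,st,_=cv2.connectedComponentsWithStats((g>40).astype(np.uint8)); print(st[(st[:,4]>15)])
```

```text
L strip dev deg -3.0093545879842623 101.10465793932407
L strip dev deg -3.4963939354022386 101.33321041294269
R strip dev deg -0.6044134761924198 102.56485587796206
R strip dev deg 1.2418610765144678 100.69034616792842
L -5.3367946769515555 87.49099762708785
R 0.2701921023855647 87.99101944109108
[[     0      0    640    480 282400]
 [   421    214    151    171   6736]
 [   509    217     17     40    291]
 [   533    235     13     14     83]
 [   491    237      4      6     18]
 [   232    257     55     51    699]
 [   311    266     54     49    586]
 [   453    309     12     12     70]
 [   457    319     15     11     32]
 [   473    328     30     14     44]
 [   274    362    127    118   7478]
 [   423    371     79     56   2457]
 [   607    375     33     49    559]
 [   597    404     19     14     33]
 [   406    408     16      8     46]
 [   364    411     98     69   2385]
 [   568    413     27     29    264]
 [   594    417     10      9     25]
 [   434    428     76     52   1261]
 [   590    428     50     49    912]
 [   578    430     14      9     41]
 [   609    460     30     20    369]
 [   243    468     15     12     58]
 [   267    472     15      8     91]
 [   308    475      7      5     16]
 [   596    476     10      4     21]]
```

Left arm is about 3–5° past centre and right about 0–1°. Both are well inside 11°, and the disc is unchanged, so I'm handing in.

```bash
python3 -c "
from plant import workorder
print(workorder.close_job())"
```

```text
the job is handed in; nothing more can be done
None
```

I pushed both swing arms clockwise over the disc from the side with the shut fingertips, never pinching them. The job was handed in at about 11 s on the robot's clock, well under the 61 s limit; no verdict is reported.

Last checks, from the top picture:
- **Right arm:** it points inward to within about 1°.
- **Left arm:** it went slightly past centre. The two measurements disagree a little, 3° from the strips and 5° from the tip, but both are within the 11° limit.
- **Disc:** it lies in its place between the dowels. The image comparison showed no change there except where the arms now cover it.
- **Bystanders:** none of those in view looked moved. The pencil was only partly in the last crop and the comparison there was disturbed by the robot, but the gripper never came low near it.
- **Robot:** it was clear of everything, with contact force near zero. The highest contact reading during the moves was about 4 N.

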